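# Knock out the prop and lower the cover of the sample printing table

### The job

The print is dry enough to cover: with the gripper's fingers waiting just under the front bar of the raised clear cover, push the wooden prop stick out sideways, away from the cover, and catch the dropping cover on the outside of the fingers before it has fallen halfway. Lower it on the fingers until it is fully shut, without letting it slam, then come away clear, leaving the prop leaning outwards. Do not lift the cover higher than it stands, do not grip or press hard on anything, and leave the jar, tape roll and squeegee where they are.

Things in the scene. Friction and masses are not known exactly. Their poses are not given: they have to be found in the camera images.
- press: Fixed grey case with plywood top, 185 deep x 250 wide x 90 mm high, yaw within 0.35 rad. Origin: work surface under the case; x axis points from its front (robot side) to its back, y to the left, z up. 'Press frame' below means this frame, in mm. Case front face x = -85, back +100, sides y = +-125. A printed sheet is fixed on the top.
- cover: Hinged cover; origin = bar_middle. Its x, y, z match the press's when shut; open by an angle, its front (-x) is up. Starts 0.80 rad open, resting on the prop. Hinge line along press y at press frame x = 90, z = 100; no damper or spring: it falls shut in about 0.3 s. Aluminium frame, clear pane, 250 wide (y +-125), 16 mm thick about the hinge-bar plane; 0.6 kg +-25 %, about 3 N at the bar.
- bar_middle (a point): Middle of the cover's front bar, on its axis: a round steel bar 16 mm in diameter, parallel to the hinge, 230 mm from it, from press y = -158 to +158; 27 mm gap to the frame's front rail. At start press x = -70, z = 265; shut x = -140, z = 100, then 55 mm ahead of the case, with free space below for fingers.
- prop (a joint): Lean of the prop, rad: 0 = upright (start), grows as its top goes outwards (press +y), stop at 0.6. Light, easy pivot; 1 to 4 N on its inner face moves it. It lets go of the bar's end when its top has gone about 19 mm out (0.09 rad); from about 0.12 rad its own weight takes it to the stop.
- prop_top (a point): Middle of the prop's top face. The prop is a wooden stick, 30 mm (x) by 22 mm (y), pivoted 207 mm below this point about an axis along press x. Upright, this point is at press x = -70, y = 150, z = 257, carrying the bar's left end; inner face at y = 139.
- ink_jar: Loose closed glass jar, 68 mm in diameter, 90 mm tall, to the right of the press; origin at the centre of its underside. Leave alone.
- tape_roll: Loose cardboard ring (tape roll) 100 mm in diameter, 45 mm tall, to the left of the press; origin at the centre of its underside. Leave alone.
- squeegee: Loose wooden squeegee lying flat, about 85 x 180 x 34 mm, to the right in front of the press; origin on its underside, near its middle. Leave alone.

How it is judged:
On the way:
1. the prop is pushed out and the cover, still more than halfway up, lies on the fingers (value of joint prop above 0.12 rad and angle between cover's own z axis and vertical between 0.38 and 0.82 rad and contact force between the fingers and cover above 0.5 N), for 0.2 s.
At the end, for the whole second after the job is handed in: The cover is fully shut (level within 0.02 rad), the prop leans outwards by more than 0.3 rad, and the jar, tape roll and squeegee are within 20 mm of where they began (angle between cover's own z axis and vertical below 0.02 rad and value of joint prop above 0.3 rad and distance of each of ink_jar, tape_roll, squeegee from where it was at the start of the episode below 0.02 m); the robot touches nothing.
It fails at once if the cover slams: in its last 0.2 rad (about 46 mm at the bar) it falls faster than 1.5 rad/s (about 0.35 m/s at the bar) (angle between cover's own z axis and vertical below 0.2 rad and angular speed of cover above 1.5 rad/s).
It fails at once if the cover is lifted more than 0.1 rad (23 mm at the bar) above its starting height (angle between cover's own z axis and vertical above 0.9 rad).
It fails at once if the jar, tape roll or squeegee is lifted or shifted by more than 20 mm (distance of any of ink_jar, tape_roll, squeegee from where it was at the start of the episode above 0.02 m).
It fails at once if the fingers grip or press hard: over 30 N on the cover while it is in the lower part of its travel, or over 30 N on the prop ((angle between cover's own z axis and vertical below 0.35 rad and contact force between the fingers and cover above 30 N) or contact force between the fingers and prop above 30 N).
It also fails if it takes over 38 s, if anything falls off the work surface, if the arm or the gripper's body presses on something with over 40 N, if the wrist force passes 120 N, or if a joint passes its speed limit or range.

### The arm

A 6-joint arm with a two-finger parallel gripper is mounted at the origin on the work surface. World frame = base frame: x ahead of the robot, y to its left, z up, the work surface at z = 0. Lengths are in m, angles in rad, forces in N, time in s.
With the tool pointing down it reaches from about 0.425 to 0.95 m from the base axis. Payload 3.5 kg.
Tool frame: the origin (TCP) lies on the centre line of the jaws, within the pads' length; the fingertips stand 25 mm ahead of it and the grasp point (between the pads) lies 6 mm ahead of it; y points along the fingers, z is the direction in which the jaws open and shut, and the axes are right-handed (so a half turn about y gives the same grasp; the last joint's range is limited). The gripper opens to 85 mm and grips with 20 to 120 N. Pads are 22 mm wide; open, the fingers measure 114 mm over their backs; the gripper's body (76 mm by 85 mm) begins 54 mm behind the grasp point. The pads swing forward as they close: fully open they stand 13 mm farther back than shut.
Start: joints at [1.165, 0.286, 1.577, -0, 1.279, -0.15], TCP at [0.171, 0.653, 0.225] pointing down, gripper open.
Joint ranges: [-2.77, 2.77], [-0.9, 2.22], [0.21, 2.48], [-1.53, 4.67], [0.24, 2.81], [-2.84, 2.84]. Speed limits (rad/s): [2.79, 2.79, 3.14, 3.14, 3.14, 3.14].

### API

Orientations are given as a unit quaternion [x, y, z, w].
In Python, from plant import ctrl gives the robot as it stands.
- The arm moves only by the tool arm_command, never from a script. Its argument "steps" is a list of rows, each an object with "hand": the opening, from 0 (shut) to 1 (fully open); "travel": the shift along the tool's x, y, z in units of 0.3 m (1.0 is 0.3 m), a list of three; "rotation": the turn, a rotation vector about the tool's x, y, z in units of 30 degrees (1.0 is 30 degrees), a list of three. A call has 1 to 20 rows; each row shifts and turns the pose as measured when the row begins, along the tool's axes as they then stand; what a row does not reach is not made up. A row lasts 1/8 s, in which the tool goes at most 62.5 mm and 10.7 degrees, less where a joint would pass 70% of its speed; a pose out of reach is approached as far as the arm can. A call with a number of a shift or a turn outside -1 to 1 is refused whole. A call with a gripper value outside its range is refused whole. The fingers move at their own pace and stop on an object; "grip_force" is the grip in N (left out, the last holds). Time passes only in rows, so rows that do not move let the fingers close. It gives the time, the measured TCP pose, the force and the opening at its end, in the units of the state.
- ctrl.get_state(): the state, without advancing time (a new reading comes with each control period).
- ctrl.read_camera(name): name is "side" or "top" or "wrist"; returns (picture, depth): 420x560x3 uint8, blue, green, red; 420x560 float32, m along the optical axis (not along the pixel's ray), 0 where there is no reading.
- ctrl.camera_params(name): a dict with "fx", "fy", "cx", "cy" (pixels), "distortion" ([k1, k2, p1, p2, k3] as OpenCV has them; the pictures are not rectified), "extrinsics" (4x4, takes a point from camera to world coordinates); the wrist camera has in their place "tool_from_camera" (4x4, takes a point from camera to tool coordinates, whose origin is the TCP and whose axes are the tool frame's). Camera axes: x right, y down, z forward; pixel columns grow to the right and rows downward; lengths in m; the calibration is good to about 2 mm. A picture is of the moment at which its call begins: read the wrist's pose just before it. camera_params takes no time and is no camera call.
- ctrl.sign_off(): hands the job in, once; it reports no verdict.
Trained networks look in the newest picture that a camera, given by its name, has taken for a name from the list of things; names that differ only in an ending like _2 or _b are one class to them, and where a whole thing is asked for, a point or a joint stands for the part that bears it (a point fixed in the world has none). Each returns a list of dicts, best first, with "score" (0 to 1); they miss things now and then, are a little off and sometimes report something else, mostly with a low value. They report only what shows in the picture. A call takes as long as a camera call.
- ctrl.masks_of(camera, thing): "region" (420x560 bool, what is visible of it) and "at" ([column, row] in pixels, amid what is visible of it).
The state is a dict: "time": time; "qpos": joint angles; "dq": joint speeds; "joint_efforts": joint torques, N m; "eef_pos": TCP position; "tcp_rot": TCP orientation; "contact_force": force on the tool from outside, world axes, zero at the start; "wrist_torque": the same for the moment, N m; "opening": opening from 0.0 (shut) to 1.0 (fully open).
Only numpy, scipy, OpenCV 4.12 (cv2) and the standard library are available. Lean on these libraries where they do the work, as an engineer would, in place of code of your own. Each camera call takes 0.05 s, during which the arm holds its last target.

## Working session

There is one attempt and no reset: what is moved stays moved. The work goes in short steps, Python scripts to look and compute and a tool call to move; the robot and the scene stay as the last step left them, time stands still between calls to the robot, and variables do not carry over. Pictures are saved under pics/ and viewed, and the job is handed in when it is done.

Besides the shell and the picture viewer there is one more tool, called after ">>>" as name(argument=value, ...), one argument or row to a line, values as JSON. arm_command: Moves the arm, as the interface text tells. Shifts and turns lie within -1 to 1; 1 stands for 0.3 m of shift or 30 degrees of turn. Its arguments: {"type":"object","properties":{"steps":{"type":"array","items":{"type":"object","properties":{"hand":{"type":"number"},"travel":{"type":"array","items":{"type":"number","minimum":-1,"maximum":1}},"rotation":{"type":"array","items":{"type":"number","minimum":-1,"maximum":1}}}}},"grip_force":{"type":"number"}},"required":["steps"]}

```bash
ls; mkdir -p pics
python3 - <<'E'
from plant import ctrl
import cv2,numpy as np
s=ctrl.get_state();print({k:np.round(v,3) for k,v in s.items()})
for n in("side","top"):
    im,d=ctrl.read_camera(n);cv2.imwrite(f"pics/{n}0.png",im);np.save(f"pics/{n}0.npy",d)
    p=ctrl.camera_params(n);print(n,{k:np.round(v,3).tolist() for k,v in p.items()})
    for t in("press","cover","prop","prop_top","bar_middle","tape_roll"):
        for m in ctrl.masks_of(n,t)[:2]:
            print(t,round(m["score"],2),m["at"],m["region"].sum())
print(ctrl.get_state()["time"])
E
```

```text
pics
{'time': np.float64(0.0), 'qpos': array([ 1.165,  0.287,  1.578, -0.   ,  1.279, -0.15 ]), 'dq': array([-0.   , -0.002, -0.   , -0.   , -0.   ,  0.   ]), 'joint_efforts': array([-1.0000e-03, -4.0597e+01, -2.9263e+01, -0.0000e+00,  6.0000e-03,
       -0.0000e+00]), 'eef_pos': array([0.171, 0.652, 0.223]), 'tcp_rot': array([ 0.702, -0.09 ,  0.09 , -0.701]), 'contact_force': array([0.034, 0.203, 0.146]), 'wrist_torque': array([0.075, 0.02 , 0.025]), 'opening': np.float64(1.0)}
side {'fx': 403.014, 'fy': 403.014, 'cx': 271.422, 'cy': 207.264, 'distortion': [-0.106, 0.0, 0.0, 0.0, 0.0], 'extrinsics': [[-0.998, -0.049, 0.036, 0.51], [-0.057, 0.545, -0.837, 0.816], [0.021, -0.837, -0.546, 0.702], [0.0, 0.0, 0.0, 1.0]]}
press 0.86 [196.9, 236.0] 7802
cover 0.91 [193.0, 194.2] 2183
prop_top 0.73 [204.1, 242.8] 1207
bar_middle 0.79 [195.2, 190.8] 2018
bar_middle 0.49 [223.9, 321.1] 1547
tape_roll 0.57 [220.4, 322.2] 1697
tape_roll 0.51 [200.0, 233.1] 8016
top {'fx': 416.284, 'fy': 416.284, 'cx': 284.061, 'cy': 203.624, 'distortion': [-0.009, 0.0, 0.0, 0.0, 0.0], 'extrinsics': [[0.001, -0.998, 0.057, 0.481], [-1.0, -0.002, -0.023, -0.022], [0.023, -0.057, -0.998, 1.247], [0.0, 0.0, 0.0, 1.0]]}
press 0.84 [270.8, 137.8] 6967
cover 0.72 [271.6, 127.2] 4878
prop 0.48 [216.8, 152.1] 198
prop_top 0.67 [216.0, 150.1] 238
prop_top 0.22 [271.2, 127.9] 4871
bar_middle 0.92 [271.7, 131.3] 5025
tape_roll 0.87 [177.8, 161.1] 593
0.7
```

View pics/side0.png

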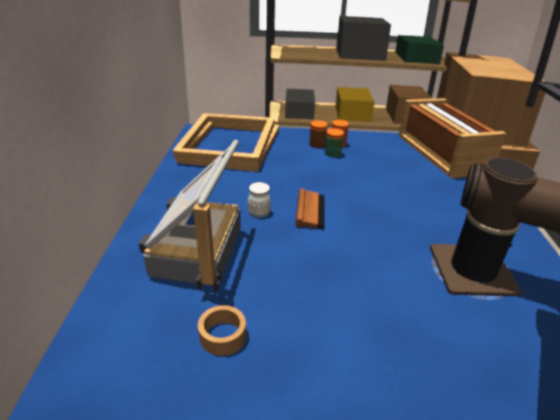

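View pics/top0.png

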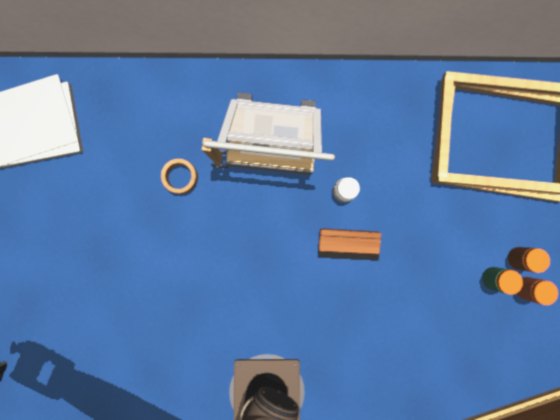

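```bash
cat > h.py <<'E'
import numpy as np,cv2
from plant import ctrl
def proj(n,P):
    p=ctrl.camera_params(n);T=np.linalg.inv(np.array(p["extrinsics"]))
    K=np.array([[p["fx"],0,p["cx"]],[0,p["fy"],p["cy"]],[0,0,1]])
    r,_=cv2.Rodrigues(T[:3,:3]);return cv2.projectPoints(np.array(P,float).reshape(-1,3),r,T[:3,3],K,np.array(p["distortion"],float))[0].reshape(-1,2)
def cloud(n,d):
    p=ctrl.camera_params(n);K=np.array([[p["fx"],0,p["cx"]],[0,p["fy"],p["cy"]],[0,0,1]])
    v,u=np.mgrid[:420,:560];q=cv2.undistortPoints(np.stack([u,v],-1).reshape(-1,1,2).astype(float),K,np.array(p["distortion"],float)).reshape(420,560,2)
    c=np.dstack([q*d[...,None],d]);E=np.array(p["extrinsics"]);return c@E[:3,:3].T+E[:3,3]
E
python3 - <<'E'
from h import *
d=np.load("pics/top0.npy");C=cloud("top",d)
ok=d>0
near=ok&(C[...,0]>.5)&(C[...,0]<1.05)&(abs(C[...,1]-.0)<.35)
m=near&(C[...,2]>.255)&(C[...,2]<.30)
P=C[m];print(len(P),P.min(0),P.max(0))
# bar: rows where z is >0.262
for u in range(200,340,8):
    col=[(v,np.round(C[v,u],3).tolist()) for v in range(130,172) if ok[v,u] and C[v,u,2]>.24]
    print(u,col[:1],col[-1:],len(col))
im=cv2.imread("pics/top0.png");cv2.imwrite("pics/topc.png",cv2.resize(im[85:205,150:350],None,fx=4,fy=4,interpolation=cv2.INTER_CUBIC))
im=cv2.imread("pics/side0.png");cv2.imwrite("pics/sidec.png",cv2.resize(im[120:300,120:320],None,fx=3.3,fy=3.3,interpolation=cv2.INTER_CUBIC))
E
```

```text
990 [ 0.64264582 -0.16291026  0.25502938] [0.69581482 0.15190533 0.27703419]
200 [] [] 0
208 [(138, [0.696, 0.138, 0.255])] [(150, [0.667, 0.138, 0.256])] 13
216 [(141, [0.685, 0.117, 0.273])] [(147, [0.671, 0.117, 0.269])] 7
224 [(133, [0.711, 0.102, 0.242])] [(148, [0.669, 0.098, 0.269])] 16
232 [(133, [0.712, 0.082, 0.241])] [(149, [0.668, 0.08, 0.263])] 12
240 [(135, [0.707, 0.063, 0.241])] [(150, [0.666, 0.061, 0.263])] 12
248 [(137, [0.701, 0.043, 0.243])] [(151, [0.663, 0.042, 0.264])] 10
256 [(136, [0.704, 0.024, 0.242])] [(151, [0.662, 0.022, 0.269])] 10
264 [(139, [0.697, 0.004, 0.242])] [(152, [0.66, 0.004, 0.269])] 10
272 [(138, [0.699, -0.015, 0.242])] [(153, [0.658, -0.015, 0.268])] 11
280 [(139, [0.697, -0.035, 0.242])] [(154, [0.655, -0.034, 0.269])] 11
288 [(140, [0.694, -0.054, 0.243])] [(155, [0.654, -0.054, 0.262])] 11
296 [(141, [0.692, -0.074, 0.242])] [(156, [0.651, -0.073, 0.265])] 10
304 [(142, [0.69, -0.093, 0.242])] [(157, [0.65, -0.092, 0.26])] 11
312 [(143, [0.688, -0.113, 0.242])] [(157, [0.649, -0.111, 0.266])] 10
320 [(143, [0.688, -0.133, 0.241])] [(158, [0.647, -0.13, 0.265])] 16
328 [(153, [0.658, -0.148, 0.269])] [(159, [0.644, -0.149, 0.267])] 7
336 [] [] 0
```

View pics/topc.png

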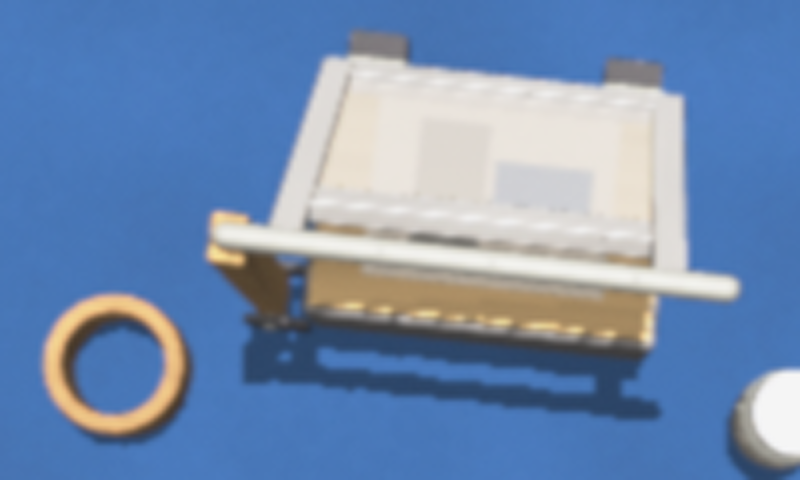

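View pics/sidec.png

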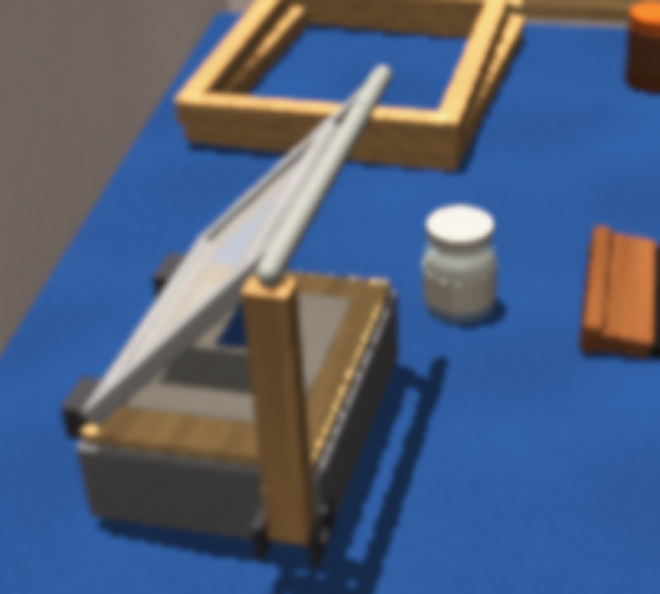

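```bash
cat > fit.py <<'E'
from h import *
from scipy.optimize import least_squares
obs={"top":[([-70,158,265],(204.2,143.8)),([-70,-158,265],(334.8,157.2)),([-85,125,90],(226.3,161.8)),([-85,-125,90],(312.2,171.3))],
"side":[([-70,158,265],(200.3,202.4)),([-70,-158,265],(236.6,140.6)),([-85,125,90],(215,260.5)),([-85,-125,90],(238.5,205.5))]}
def w(p,q):
    q=np.array(q,float)/1000;c,s=np.cos(p[2]),np.sin(p[2]);return np.c_[p[0]+c*q[:,0]-s*q[:,1],p[1]+s*q[:,0]+c*q[:,1],q[:,2]]
def r(p,cams=("top","side")):
    return np.concatenate([(proj(n,w(p,[a for a,_ in obs[n]]))-np.array([b for _,b in obs[n]])).ravel() for n in cams])
if __name__=="__main__":
  for cams in(("top",),("side",),("top","side")):
    f=least_squares(r,[.74,0,-.1],args=(cams,),loss="soft_l1");print(cams,f.x,np.round(r(f.x,cams),1).reshape(-1,2).tolist())
E
python3 fit.py
```

```text
('top',) [ 0.73491688 -0.01658544 -0.10083176] [[-0.9, -0.6], [0.6, -0.2], [-1.1, 0.6], [1.9, 0.3]]
('side',) [ 0.73810419 -0.01878551 -0.10110094] [[-0.9, 1.0], [-0.8, 0.0], [0.9, -0.1], [1.4, -2.3]]
('top', 'side') [ 0.73616111 -0.01728545 -0.10305374] [[-0.6, -1.3], [0.9, -0.5], [-0.9, 0.0], [2.1, -0.0], [-0.3, 1.5], [-0.1, 0.3], [1.5, 0.4], [2.1, -2.0]]
```

```bash
cat > mv.py <<'E'
from h import *
from scipy.spatial.transform import Rotation as R
PO=np.array([.7362,-.0173,0]);PSI=-.102
Rp=R.from_euler("z",PSI).as_matrix()
def p2w(q):return PO+Rp@(np.array(q,float)/1000)
def w2p(q):return Rp.T@(np.array(q)-PO)*1000
def orient(phi):  # tool y forward-down by phi deg, z = -press y or +
    f=np.deg2rad(phi);y=np.array([np.cos(f),0,-np.sin(f)]);z=np.array([0,ZS,0]);x=np.cross(y,z);return Rp@np.c_[x,y,z]
ZS=1
def rep(tgt=None,phi=None):
    s=ctrl.get_state();M=R.from_quat(s["tcp_rot"]).as_matrix()
    print("t",round(float(s["time"]),2),"press",np.round(w2p(s["eef_pos"]),1),"q",np.round(s["qpos"],2),"F",np.round(s["contact_force"],1),"op",round(float(s["opening"]),2))
    print("pitch",np.rad2deg(np.arcsin(-M[2,1])).round(1),"axes in press",np.round(Rp.T@M,2).tolist())
    if phi is not None:
        D=orient(phi);print("rot units",np.round(np.rad2deg(R.from_matrix(M.T@D).as_rotvec())/30,3))
    if tgt is not None:print("travel now-axes units",np.round(M.T@(p2w(tgt)-s["eef_pos"])/.3,3),"mm dist",np.linalg.norm(p2w(tgt)-s["eef_pos"])*1000)
E
python3 - <<'E'
from mv import *
import mv
C=cloud("top",np.load("pics/top0.npy"));print("tape",w2p(np.nanmean(C[150:200,155:202][(C[150:200,155:202,2]>.03)],0)))
rep([-220,115,300],40);mv.ZS=-1;rep([-220,115,300],40)
E
```

```text
tape [-134.39106382  256.05201857   66.48781416]
t 0.7 press [-630.7  609.3  224.9] q [ 1.16  0.29  1.58  0.    1.28 -0.15] F [-1.  -0.7  0.5] op 1.0
pitch 90.0 axes in press [[0.99, 0.0, 0.15], [-0.15, 0.0, 0.99], [0.0, -1.0, 0.0]]
rot units [ 0.128 -0.275 -1.663]
travel now-axes units [ 1.605 -0.251 -1.418] mm dist 647.0492878578531
t 0.7 press [-630.7  609.3  224.9] q [ 1.16  0.29  1.58  0.    1.28 -0.15] F [-1.  -0.7  0.5] op 1.0
pitch 90.0 axes in press [[0.99, 0.0, 0.15], [-0.15, 0.0, 0.99], [0.0, -1.0, 0.0]]
rot units [2.422 5.194 0.187]
travel now-axes units [ 1.605 -0.251 -1.418] mm dist 647.0492878578531
```

>>> arm_command(
  steps=[
    {"hand": 0, "travel": [0.125, -0.03, -0.11]},
    {"hand": 0, "travel": [0.125, -0.03, -0.11]},
    {"hand": 0, "travel": [0.125, -0.03, -0.11]},
    {"hand": 0, "travel": [0.125, -0.03, -0.11]},
    {"hand": 0, "travel": [0.125, -0.03, -0.11]},
    {"hand": 0, "travel": [0.125, -0.03, -0.11]},
    {"hand": 0, "travel": [0.125, -0.03, -0.11]},
    {"hand": 0, "travel": [0.125, -0.03, -0.11]},
    {"hand": 0, "travel": [0.125, -0.03, -0.11]},
    {"hand": 0, "travel": [0.125, -0.03, -0.11]},
  ],
  grip_force=20,
)

```text
$.steps[0]: bad value
```

```bash
python3 -c "
from mv import *
rep([-220,115,260],40)"
```

```text
t 0.7 press [-630.7  609.3  224.9] q [ 1.16  0.29  1.58  0.    1.28 -0.15] F [-1.  -0.7  0.5] op 1.0
pitch 90.0 axes in press [[0.99, 0.0, 0.15], [-0.15, 0.0, 0.99], [0.0, -1.0, 0.0]]
rot units [ 0.128 -0.275 -1.663]
travel now-axes units [ 1.605 -0.117 -1.418] mm dist 643.6319025383981
```

Probably rotation is required in every row.

>>> arm_command(
  steps=[
    {"hand": 0, "travel": [0.125, -0.03, -0.11], "rotation": [0, 0, 0]},
    {"hand": 0, "travel": [0.125, -0.03, -0.11], "rotation": [0, 0, 0]},
    {"hand": 0, "travel": [0.125, -0.03, -0.11], "rotation": [0, 0, 0]},
    {"hand": 0, "travel": [0.125, -0.03, -0.11], "rotation": [0, 0, 0]},
    {"hand": 0, "travel": [0.125, -0.03, -0.11], "rotation": [0, 0, 0]},
    {"hand": 0, "travel": [0.125, -0.03, -0.11], "rotation": [0, 0, 0]},
    {"hand": 0, "travel": [0.125, -0.03, -0.11], "rotation": [0, 0, 0]},
    {"hand": 0, "travel": [0.125, -0.03, -0.11], "rotation": [0, 0, 0]},
    {"hand": 0, "travel": [0.125, -0.03, -0.11], "rotation": [0, 0, 0]},
    {"hand": 0, "travel": [0.125, -0.03, -0.11], "rotation": [0, 0, 0]},
  ],
  grip_force=20,
)

```text
time: 1.95
eef_pos: [0.4569, 0.2291, 0.3185]
tcp_rot: [-0.701, 0.086, -0.089, 0.702]
contact_force: [-0.1, 0.6, 0.2]
opening: 0.002
```

```bash
python3 -c "
from mv import *
rep([-220,115,260],40)"
```

```text
t 1.95 press [-303.   216.6  318.5] q [ 0.27 -0.14  1.86  0.    1.42 -1.06] F [-0.1  0.6  0.2] op 0.0
pitch 89.7 axes in press [[0.99, 0.0, 0.15], [-0.15, 0.0, 0.99], [0.0, -1.0, 0.0]]
rot units [ 0.118 -0.264 -1.655]
travel now-axes units [ 0.322  0.196 -0.295] mm dist 143.67335892661563
```

>>> arm_command(
  steps=[
    {"hand": 0, "travel": [0.03, 0, -0.04], "rotation": [0.02, -0.044, -0.28]},
    {"hand": 0, "travel": [0, 0, -0.04], "rotation": [0.02, -0.044, -0.28]},
    {"hand": 0, "travel": [0, 0, -0.04], "rotation": [0.02, -0.044, -0.28]},
    {"hand": 0, "travel": [0, 0, -0.04], "rotation": [0.02, -0.044, -0.28]},
    {"hand": 0, "travel": [0, 0, -0.04], "rotation": [0.02, -0.044, -0.28]},
    {"hand": 0, "travel": [0, 0, -0.04], "rotation": [0.02, -0.044, -0.28]},
    {"hand": 0, "travel": [0, 0, 0], "rotation": [0, 0, 0]},
  ],
)

```text
time: 2.82
eef_pos: [0.4547, 0.1502, 0.3202]
tcp_rot: [0.65, 0.279, 0.346, -0.617]
contact_force: [0.2, -0.0, 0.9]
opening: 0.001
```

```bash
python3 -c "
from mv import *
rep([-220,113,260],40)
im,d=ctrl.read_camera('wrist');cv2.imwrite('pics/w1.png',im);np.save('pics/w1.npy',d)
p=ctrl.camera_params('wrist');print({k:np.round(v,3).tolist() for k,v in p.items()})
im,d=ctrl.read_camera('side');cv2.imwrite('pics/s1.png',im)
"
```

```text
t 2.83 press [-297.1  138.   320.2] q [ 0.26 -0.66  2.4  -0.53  0.59 -0.89] F [ 0.2 -0.   0.9] op 0.0
pitch 37.4 axes in press [[0.61, 0.79, 0.0], [-0.0, -0.0, 1.0], [0.79, -0.61, -0.0]]
rot units [ 0.005 -0.003  0.085]
travel now-axes units [-0.003  0.326 -0.082] mm dist 100.95286962541363
{'fx': 365.271, 'fy': 365.271, 'cx': 285.091, 'cy': 206.007, 'distortion': [-0.062, 0.0, 0.0, 0.0, 0.0], 'tool_from_camera': [[-0.0, 0.961, 0.275, -0.07], [0.001, -0.275, 0.961, -0.148], [1.0, 0.0, -0.001, -0.0], [0.0, 0.0, 0.0, 1.0]]}
```

View pics/w1.png

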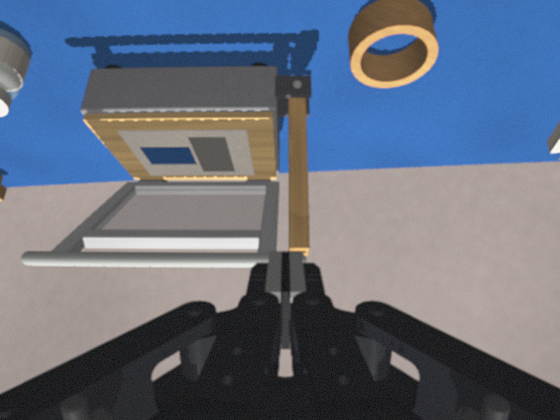

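View pics/s1.png

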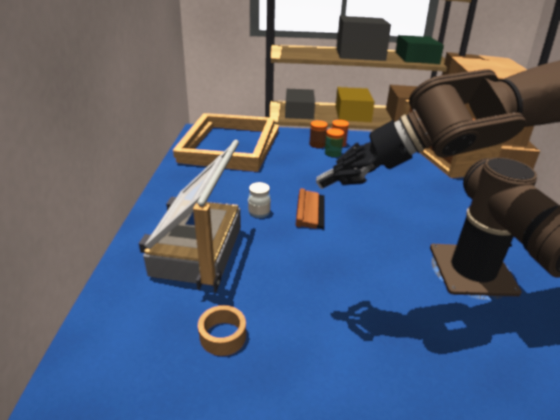

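```bash
cat >> mv.py <<'E'
def wcloud(d,s):
    p=ctrl.camera_params("wrist");K=np.array([[p["fx"],0,p["cx"]],[0,p["fy"],p["cy"]],[0,0,1]])
    v,u=np.mgrid[:420,:560];q=cv2.undistortPoints(np.stack([u,v],-1).reshape(-1,1,2).astype(float),K,np.array(p["distortion"],float)).reshape(420,560,2)
    c=np.dstack([q*d[...,None],d]);E=np.array(p["tool_from_camera"]);t=c@E[:3,:3].T+E[:3,3]
    w=t@R.from_quat(s["tcp_rot"]).as_matrix().T+s["eef_pos"];return (w-PO)@Rp*1000
E
python3 - <<'E'
from mv import *
s=ctrl.get_state();C=wcloud(np.load("pics/w1.npy"),s)
for u in(60,120,180,220,255):
    print(u,[np.round(C[v,u]).tolist() for v in range(248,272,3)])
print("prop row",[np.round(C[180,u]).tolist() for u in range(282,314,3)])
print("prop row",[np.round(C[235,u]).tolist() for u in range(282,314,3)])
print("case",[np.round(C[v,180]).tolist() for v in range(70,130,8)])
E
```

```text
60 [[-69.0, -113.0, 258.0], [-74.0, -109.0, 263.0], [-77.0, -107.0, 267.0], [-77.0, -106.0, 270.0], [-75.0, -106.0, 273.0], [-74.0, -107.0, 276.0], [629.0, -557.0, 134.0], [635.0, -558.0, 142.0]]
120 [[614.0, -368.0, 80.0], [612.0, -365.0, 90.0], [-75.0, -40.0, 266.0], [-79.0, -38.0, 270.0], [-77.0, -38.0, 273.0], [-76.0, -38.0, 276.0], [-69.0, -41.0, 278.0], [615.0, -358.0, 144.0]]
180 [[594.0, -176.0, 84.0], [593.0, -175.0, 94.0], [-76.0, 26.0, 266.0], [-77.0, 26.0, 270.0], [-77.0, 27.0, 273.0], [-75.0, 26.0, 276.0], [-70.0, 25.0, 278.0], [591.0, -169.0, 148.0]]
220 [[582.0, -54.0, 87.0], [579.0, -53.0, 97.0], [-75.0, 69.0, 266.0], [-77.0, 69.0, 270.0], [-76.0, 69.0, 273.0], [-76.0, 69.0, 276.0], [-456.0, 139.0, 359.0], [581.0, -51.0, 150.0]]
255 [[568.0, 49.0, 91.0], [568.0, 50.0, 100.0], [-75.0, 106.0, 266.0], [-77.0, 106.0, 269.0], [-76.0, 106.0, 273.0], [-76.0, 106.0, 276.0], [-312.0, 127.0, 329.0], [-313.0, 127.0, 330.0]]
prop row [[566.0, 127.0, -124.0], [560.0, 136.0, -121.0], [565.0, 145.0, -123.0], [-84.0, 145.0, 183.0], [-83.0, 148.0, 183.0], [-82.0, 151.0, 182.0], [-83.0, 155.0, 183.0], [-82.0, 158.0, 182.0], [-82.0, 162.0, 182.0], [559.0, 210.0, -120.0], [554.0, 218.0, -118.0]]
prop row [[561.0, 127.0, 54.0], [560.0, 136.0, 55.0], [561.0, 145.0, 54.0], [-82.0, 144.0, 247.0], [-83.0, 147.0, 247.0], [-84.0, 151.0, 247.0], [-84.0, 154.0, 248.0], [-83.0, 157.0, 247.0], [-84.0, 160.0, 247.0], [-83.0, 163.0, 247.0], [554.0, 214.0, 57.0]]
case [[-83.0, 1.0, 24.0], [-82.0, 3.0, 36.0], [-82.0, 4.0, 49.0], [-83.0, 6.0, 62.0], [-83.0, 7.0, 75.0], [-78.0, 7.0, 83.0], [-76.0, 7.0, 94.0], [-60.0, 3.0, 95.0]]
```

Run:
```python
from mv import *
s=ctrl.get_state();C=wcloud(np.load("pics/w1.npy"),s);M=R.from_quat(s["tcp_rot"]).as_matrix()
T=((C/1000)@Rp.T+PO-s["eef_pos"])@M*1000
for v in range(250,300,4):print(v,np.round(T[v,278]).tolist(),np.round(T[v,295]).tolist())
print([np.round(T[262,u]).tolist() for u in range(262,312,4)])
```

```text
250 [339.0, 822.0, -21.0] [82.0, 213.0, 10.0]
254 [-11.0, -13.0, -3.0] [-11.0, -13.0, 4.0]
258 [-12.0, -18.0, -3.0] [-11.0, -18.0, 3.0]
262 [-12.0, -22.0, -3.0] [-12.0, -22.0, 3.0]
266 [-12.0, -25.0, -3.0] [-11.0, -24.0, 3.0]
270 [-12.0, -28.0, -3.0] [-11.0, -27.0, 3.0]
274 [-12.0, -32.0, -3.0] [-11.0, -31.0, 3.0]
278 [-11.0, -34.0, -3.0] [-11.0, -34.0, 3.0]
282 [-11.0, -37.0, -3.0] [-11.0, -36.0, 3.0]
286 [-11.0, -39.0, -3.0] [-11.0, -40.0, 3.0]
290 [-11.0, -43.0, -3.0] [-11.0, -42.0, 3.0]
294 [-10.0, -43.0, -3.0] [-10.0, -43.0, 3.0]
298 [-12.0, -49.0, -3.0] [-12.0, -49.0, 3.0]
[[-7.0, -12.0, -10.0], [-7.0, -13.0, -8.0], [-12.0, -22.0, -6.0], [-11.0, -21.0, -5.0], [-12.0, -22.0, -3.0], [-11.0, -20.0, -2.0], [-11.0, -21.0, -0.0], [-12.0, -22.0, 1.0], [-11.0, -21.0, 3.0], [-11.0, -21.0, 5.0], [-11.0, -21.0, 6.0], [-8.0, -13.0, 8.0], [-8.0, -13.0, 10.0]]
```

Run:
```python
from mv import *
s=ctrl.get_state();im,d=ctrl.read_camera('side');M=R.from_quat(s["tcp_rot"]).as_matrix()
T=(cloud('side',d)-s["eef_pos"])@M*1000
m=(abs(T[...,0])<45)&(abs(T[...,2])<60)&(T[...,1]<60)&(T[...,1]>-90)&(d>0)
print(m.sum());P=T[m]
for lo in range(-90,40,8):
    q=P[(P[:,1]>=lo)&(P[:,1]<lo+8)]
    if len(q):print(lo,len(q),q.min(0).round(),q.max(0).round())
x,y=proj('side',[s["eef_pos"],s["eef_pos"]+M@[0,.025,0]]);print(x,y)
for p in(x,y):cv2.circle(im,tuple(int(round(4*a)) for a in p),4,(0,0,255),1,shift=2)
cv2.imwrite('pics/s1c.png',cv2.resize(im[130:230,280:420],None,fx=5,fy=5,interpolation=cv2.INTER_CUBIC))
```

```text
905
-90 149 [-10. -90. -57.] [ 20. -82.  60.]
-82 143 [-11. -82. -52.] [ 19. -74.  54.]
-74 112 [-10. -74. -46.] [ 18. -66.  48.]
-66 114 [-12. -66. -39.] [ 14. -58.  41.]
-58 98 [-11. -58. -30.] [ 15. -50.  35.]
-50 45 [ -7. -50. -12.] [ 14. -42.  25.]
-42 55 [-10. -42.  -8.] [ 12. -34.  16.]
-34 57 [-10. -34.  -6.] [ 12. -26.  16.]
-26 57 [-11. -26.  -6.] [ 12. -18.  16.]
-18 50 [-10. -18.  -7.] [ 12. -10.  15.]
-10 25 [ -9. -10.  -5.] [13. -5.  9.]
[315.52864924 184.20338281] [304.52383012 190.02668398]
```

View pics/s1c.png

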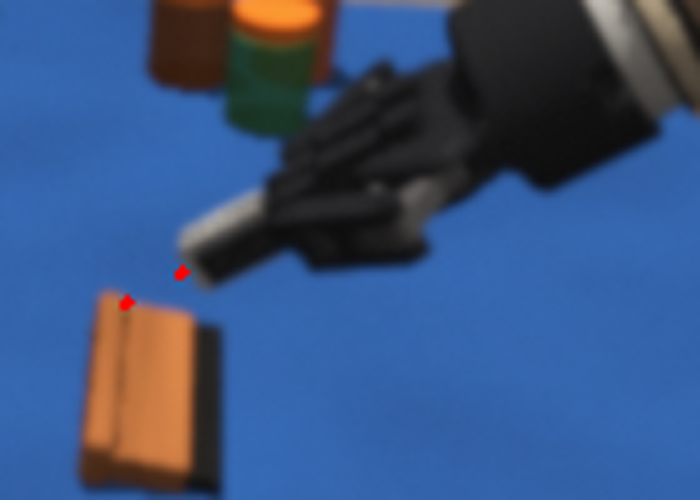

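```bash
cat >> mv.py <<'E'
def tcp(th,gap,y,phi=38,adv=26):
    f=np.deg2rad(phi);n=np.array([np.sin(f),np.cos(f)]);a=np.array([np.cos(f),-np.sin(f)])
    b=np.array([90-230*np.cos(th),100+230*np.sin(th)]);t=b-(19+gap)*n+adv*a;return [t[0],y,t[1]]
E
python3 -c "
from mv import *
rep(tcp(.8,25,118,38,-54),38)"
```

```text
t 2.98 press [-294.4  139.2  325.5] q [ 0.26 -0.66  2.39 -0.53  0.59 -0.89] F [ 0.1 -0.2  1.1] op -0.0
pitch 37.1 axes in press [[0.6, 0.8, 0.0], [-0.0, -0.0, 1.0], [0.8, -0.6, 0.0]]
rot units [ 0.002 -0.006  0.029]
travel now-axes units [ 0.147  0.535 -0.07 ] mm dist 167.84172168183133
```

>>> arm_command(
  steps=[
    {"hand": 0, "travel": [0.03, 0.107, -0.014], "rotation": [0, 0, 0.006]},
    {"hand": 0, "travel": [0.03, 0.107, -0.014], "rotation": [0, 0, 0.006]},
    {"hand": 0, "travel": [0.03, 0.107, -0.014], "rotation": [0, 0, 0.006]},
    {"hand": 0, "travel": [0.03, 0.107, -0.014], "rotation": [0, 0, 0.006]},
    {"hand": 0, "travel": [0.03, 0.107, -0.014], "rotation": [0, 0, 0.006]},
    {"hand": 0, "travel": [0, 0, 0], "rotation": [0, 0, 0]},
  ],
)

```text
time: 3.72
eef_pos: [0.625, 0.115, 0.2753]
tcp_rot: [0.647, 0.278, 0.347, -0.619]
contact_force: [-0.3, -0.2, -0.3]
opening: -0.002
```

```bash
python3 -c "
from mv import *
for i in range(6):
    rep(tcp(.8,25,118,38,-54),38)
    im,d=ctrl.read_camera('wrist')
cv2.imwrite('pics/w2.png',im);np.save('pics/w2.npy',d)
im,d=ctrl.read_camera('side');cv2.imwrite('pics/s2.png',cv2.resize(im[120:300,120:320],None,fx=3.3,fy=3.3,interpolation=cv2.INTER_CUBIC));np.save('pics/s2.npy',d)
"
```

```text
t 3.73 press [-124.1  120.3  275.3] q [ 0.08 -0.19  2.17 -0.51  0.29 -0.96] F [-0.3 -0.2 -0.3] op -0.0
pitch 37.5 axes in press [[0.61, 0.79, 0.0], [-0.01, 0.0, 1.0], [0.79, -0.61, 0.01]]
rot units [-0.004 -0.017  0.017]
travel now-axes units [-0.063 -0.018 -0.008] mm dist 19.78725797205521
t 3.77 press [-124.7  120.7  276.2] q [ 0.08 -0.2   2.17 -0.51  0.29 -0.96] F [0.5 0.9 0.2] op -0.0
pitch 37.4 axes in press [[0.61, 0.79, 0.0], [-0.01, 0.0, 1.0], [0.79, -0.61, 0.01]]
rot units [-0.005 -0.017  0.02 ]
travel now-axes units [-0.064 -0.015 -0.01 ] mm dist 19.955322369690208
t 3.83 press [-125.5  121.   276.6] q [ 0.08 -0.2   2.17 -0.51  0.29 -0.96] F [ 0.1 -0.  -0.1] op -0.0
pitch 37.4 axes in press [[0.61, 0.79, 0.0], [-0.01, 0.0, 1.0], [0.79, -0.61, 0.01]]
rot units [-0.006 -0.016  0.022]
travel now-axes units [-0.063 -0.012 -0.011] mm dist 19.610418413536575
t 3.88 press [-126.2  121.2  276.7] q [ 0.08 -0.2   2.17 -0.51  0.29 -0.96] F [0.6 0.3 0.3] op 0.0
pitch 37.3 axes in press [[0.61, 0.8, 0.0], [-0.01, 0.0, 1.0], [0.8, -0.61, 0.01]]
rot units [-0.007 -0.016  0.023]
travel now-axes units [-0.063 -0.01  -0.011] mm dist 19.293152327116115
t 3.92 press [-126.6  121.3  276.8] q [ 0.08 -0.2   2.17 -0.51  0.29 -0.96] F [-0.8  0.2 -0. ] op 0.0
pitch 37.3 axes in press [[0.61, 0.8, 0.0], [-0.01, 0.0, 1.0], [0.8, -0.61, 0.01]]
rot units [-0.008 -0.015  0.023]
travel now-axes units [-0.062 -0.008 -0.012] mm dist 19.034149858397026
t 3.98 press [-126.9  121.4  276.8] q [ 0.08 -0.2   2.18 -0.51  0.29 -0.96] F [-0.5 -0.8 -0.5] op 0.0
pitch 37.3 axes in press [[0.61, 0.8, 0.0], [-0.01, 0.0, 1.0], [0.8, -0.61, 0.01]]
rot units [-0.008 -0.015  0.024]
travel now-axes units [-0.061 -0.008 -0.012] mm dist 18.82706561578956
```

View pics/s2.png

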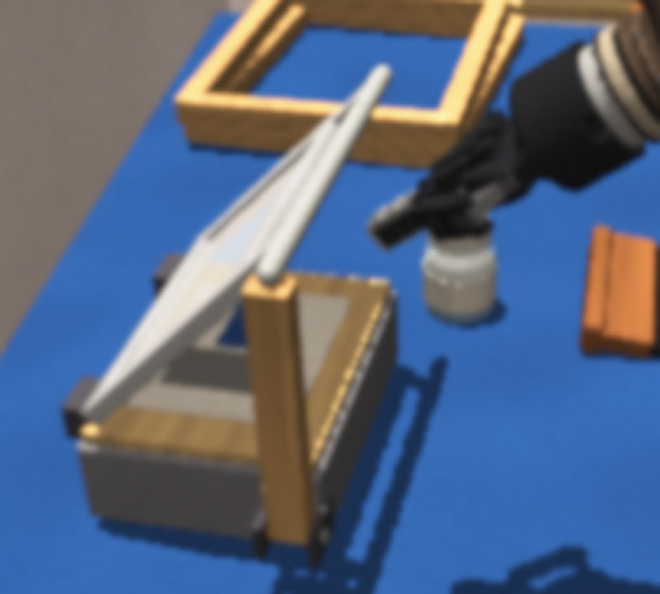

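```bash
sed -i 's/phi=38/phi=50/' mv.py
python3 - <<'E'
from mv import *
s=ctrl.get_state();C=wcloud(np.load("pics/w2.npy"),s);rep(tcp(.8,25,118,50,-54),50)
# bar points and prop points
for v in range(150,300,6):
    r=C[v];m=(r[:,0]>-95)&(r[:,0]<-40)
    p=m&(r[:,1]>138)&(r[:,1]<170)&(r[:,2]<250)
    if p.sum():print(v,"prop",r[p].min(0).round(),r[p].max(0).round())
m=(C[...,1]>0)&(C[...,1]<100)&(C[...,2]>250)&(C[...,2]<290)&(C[...,0]<-50)&(C[...,0]>-100)
P=C[m];print(len(P),np.percentile(P,[2,50,98],axis=0).round(1))
f=lambda q:np.hypot(P[:,0]-q[0],P[:,2]-q[1])-8
from scipy.optimize import least_squares
print(least_squares(f,[-70,265],loss='soft_l1').x)
E
```

```text
t 4.08 press [-127.2  121.3  276.7] q [ 0.08 -0.2   2.18 -0.51  0.29 -0.96] F [ 0.6  0.8 -0.3] op 0.0
pitch 37.3 axes in press [[0.61, 0.8, 0.0], [-0.01, 0.0, 1.0], [0.8, -0.61, 0.01]]
rot units [-0.01  -0.014  0.424]
travel now-axes units [-0.019 -0.033 -0.011] mm dist 12.040697334511904
150 prop [-87. 141. 181.] [-62. 162. 195.]
156 prop [-87. 140. 185.] [-60. 162. 200.]
162 prop [-87. 141. 188.] [-58. 162. 204.]
168 prop [-87. 140. 197.] [-66. 162. 208.]
174 prop [-87. 141. 200.] [-63. 162. 212.]
180 prop [-87. 140. 204.] [-62. 162. 216.]
186 prop [-87. 141. 207.] [-59. 162. 220.]
192 prop [-88. 141. 214.] [-65. 162. 224.]
198 prop [-87. 140. 218.] [-63. 161. 228.]
204 prop [-87. 141. 221.] [-61. 162. 232.]
210 prop [-87. 140. 225.] [-59. 161. 236.]
216 prop [-88. 141. 231.] [-65. 162. 239.]
222 prop [-88. 140. 235.] [-63. 161. 243.]
228 prop [-88. 140. 238.] [-61. 162. 247.]
234 prop [-86. 140. 242.] [-61. 161. 250.]
240 prop [-72. 141. 247.] [-64. 141. 249.]
4472 [[-80.4   2.3 257.5]
 [-78.3  51.  266.1]
 [-72.2  97.8 272.3]]
[-71.50511299 264.36641262]
```

>>> arm_command(
  steps=[
    {"hand": 0, "travel": [-0.02, 0, -0.01], "rotation": [0, -0.005, 0.2]},
    {"hand": 0, "travel": [0, 0, 0], "rotation": [0, -0.005, 0.2]},
    {"hand": 0, "travel": [0, 0, 0], "rotation": [0, 0, 0]},
    {"hand": 0, "travel": [0, 0, 0], "rotation": [0, 0, 0]},
  ],
)

```text
time: 4.58
eef_pos: [0.6155, 0.1153, 0.2726]
tcp_rot: [0.672, 0.212, 0.277, -0.653]
contact_force: [-0.7, 0.7, -0.2]
opening: 0.0
```

```bash
python3 -c "
from mv import *
rep(tcp(.8,20,121,50,-54),50)"
```

```text
t 4.58 press [-133.6  119.6  272.6] q [ 0.06 -0.17  2.08 -0.2   0.54 -1.28] F [-0.7  0.7 -0.2] op 0.0
pitch 49.5 axes in press [[0.76, 0.65, -0.01], [0.0, 0.01, 1.0], [0.65, -0.76, 0.01]]
rot units [-0.015  0.001  0.018]
travel now-axes units [ 0.016 -0.025  0.005] mm dist 8.837173577201051
```

```bash
python3 -c "
from mv import *
rep(tcp(.8,8,121,50,26),50)"
```

```text
t 4.58 press [-133.6  119.6  272.6] q [ 0.06 -0.17  2.08 -0.2   0.54 -1.28] F [-0.7  0.7 -0.2] op 0.0
pitch 49.5 axes in press [[0.76, 0.65, -0.01], [0.0, 0.01, 1.0], [0.65, -0.76, 0.01]]
rot units [-0.015  0.001  0.018]
travel now-axes units [0.053 0.242 0.003] mm dist 74.46763339958817
```

>>> arm_command(
  steps=[
    {"hand": 0, "travel": [0, 0.05, 0], "rotation": [0, 0, 0]},
    {"hand": 0, "travel": [0, 0.05, 0], "rotation": [0, 0, 0]},
    {"hand": 0, "travel": [0, 0.05, 0], "rotation": [0, 0, 0]},
    {"hand": 0, "travel": [0, 0.05, 0], "rotation": [0, 0, 0]},
    {"hand": 0, "travel": [0, 0.03, 0], "rotation": [0, 0, 0]},
    {"hand": 0, "travel": [0, 0, 0], "rotation": [0, 0, 0]},
    {"hand": 0, "travel": [0, 0, 0], "rotation": [0, 0, 0]},
  ],
)

```text
time: 5.45
eef_pos: [0.6611, 0.111, 0.2111]
tcp_rot: [0.673, 0.21, 0.275, -0.653]
contact_force: [0.5, 0.0, 0.4]
opening: 0.002
```

```bash
python3 -c "
from mv import *
rep(tcp(.8,6,122,50,26),50)
im,d=ctrl.read_camera('wrist');cv2.imwrite('pics/w3.png',im);np.save('pics/w3.npy',d)
im,d=ctrl.read_camera('side');cv2.imwrite('pics/s3.png',cv2.resize(im[160:300,140:300],None,fx=4,fy=4,interpolation=cv2.INTER_CUBIC));np.save('pics/s3.npy',d)
"
```

```text
t 5.45 press [-87.8 120.  211.1] q [ 0.05  0.    2.04 -0.23  0.41 -1.25] F [0.5 0.  0.4] op 0.0
pitch 49.8 axes in press [[0.76, 0.65, -0.01], [0.0, 0.01, 1.0], [0.65, -0.76, 0.0]]
rot units [-0.013  0.003  0.007]
travel now-axes units [ 0.077 -0.013  0.007] mm dist 23.47912949940281
```

View pics/w3.png

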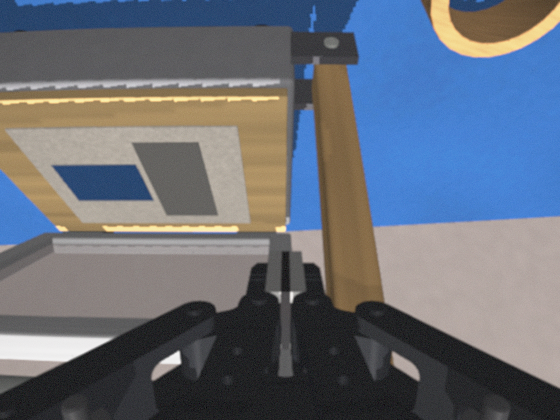

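View pics/s3.png

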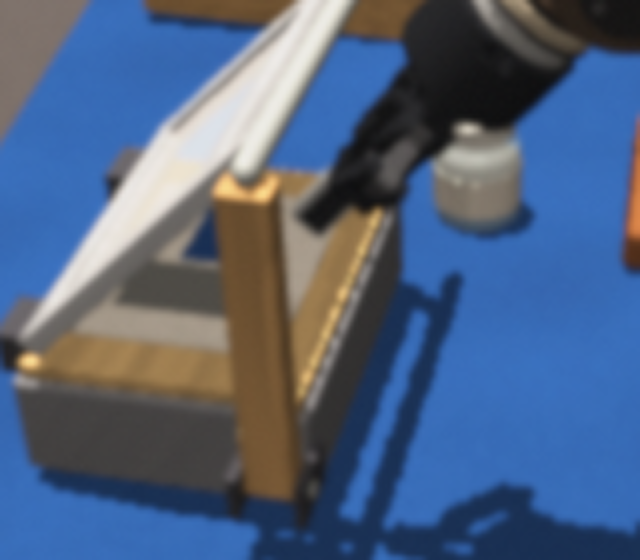

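>>> arm_command(
  steps=[
    {"hand": 0, "travel": [0.03, 0, 0], "rotation": [0, 0, 0]},
    {"hand": 0, "travel": [0.02, 0, 0], "rotation": [0, 0, 0]},
    {"hand": 0, "travel": [0.01, 0, 0], "rotation": [0, 0, 0]},
    {"hand": 0, "travel": [0, 0, 0], "rotation": [0, 0, 0]},
    {"hand": 0, "travel": [0, 0, 0], "rotation": [0, 0, 0]},
  ],
)

```text
time: 6.18
eef_pos: [0.6763, 0.1097, 0.2266]
tcp_rot: [0.673, 0.212, 0.277, -0.653]
contact_force: [0.2, -0.2, -0.5]
opening: -0.0
```

```bash
python3 -c "
from mv import *
rep(tcp(.8,4,122,50,26),50)
im,d=ctrl.read_camera('side');cv2.imwrite('pics/s4.png',cv2.resize(im[160:300,140:300],None,fx=4,fy=4,interpolation=cv2.INTER_CUBIC));np.save('pics/s3.npy',d)
"
```

```text
t 6.17 press [-72.5 120.3 226.6] q [ 0.05  0.02  1.99 -0.21  0.44 -1.27] F [ 0.2 -0.2 -0.5] op -0.0
pitch 49.5 axes in press [[0.76, 0.65, -0.01], [0.0, 0.01, 1.0], [0.65, -0.76, 0.0]]
rot units [-0.015  0.003  0.016]
travel now-axes units [ 0.011 -0.006  0.006] mm dist 4.301365501492913
```

View pics/s4.png

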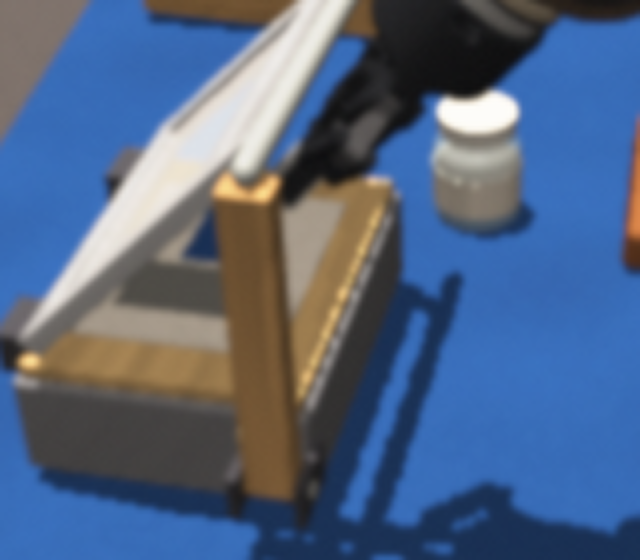

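>>> arm_command(
  steps=[
    {"hand": 0, "travel": [0.006, 0.02, 0], "rotation": [0, 0, 0]},
    {"hand": 0, "travel": [0, 0, 0], "rotation": [0, 0, 0]},
    {"hand": 0, "travel": [0, 0, 0.012], "rotation": [0, 0, 0]},
    {"hand": 0, "travel": [0, 0, 0.012], "rotation": [0, 0, 0]},
    {"hand": 0, "travel": [0, 0, 0], "rotation": [0, 0, 0]},
  ],
)

```text
time: 6.85
eef_pos: [0.6823, 0.1168, 0.2221]
tcp_rot: [0.673, 0.212, 0.276, -0.653]
contact_force: [0.5, -0.9, 0.5]
opening: -0.0
```

```bash
python3 -c "
from mv import *
rep(tcp(.8,4,151,50,30),50)
"
```

```text
t 6.85 press [-67.3 127.9 222.1] q [ 0.06  0.04  1.98 -0.23  0.43 -1.24] F [ 0.5 -0.9  0.5] op -0.0
pitch 49.6 axes in press [[0.76, 0.65, -0.01], [0.0, 0.01, 1.0], [0.65, -0.76, 0.0]]
rot units [-0.014  0.003  0.013]
travel now-axes units [ 0.008 -0.015  0.077] mm dist 23.728847382025883
```

>>> arm_command(
  steps=[
    {"hand": 0, "travel": [0.004, 0, 0.022], "rotation": [0, 0, 0]},
    {"hand": 0, "travel": [0, 0, 0.022], "rotation": [0, 0, 0]},
    {"hand": 0, "travel": [0, 0, 0.022], "rotation": [0, 0, 0]},
    {"hand": 0, "travel": [0, 0, 0.015], "rotation": [0, 0, 0]},
    {"hand": 0, "travel": [0, 0, 0], "rotation": [0, 0, 0]},
  ],
)

```text
time: 7.48
eef_pos: [0.6835, 0.1423, 0.22]
tcp_rot: [0.674, 0.209, 0.274, -0.653]
contact_force: [-2.2, -1.2, 0.0]
opening: -0.0
```

```bash
python3 -c "
from mv import *
rep(tcp(.8,4,151,50,30),50)
im,d=ctrl.read_camera('side');cv2.imwrite('pics/s5.png',cv2.resize(im[160:300,140:300],None,fx=4,fy=4,interpolation=cv2.INTER_CUBIC));np.save('pics/s3.npy',d)
rep()
"
```

```text
t 7.47 press [-68.7 153.4 220. ] q [ 0.11  0.06  1.96 -0.3   0.45 -1.14] F [-2.2 -1.2  0. ] op -0.0
pitch 50.0 axes in press [[0.77, 0.64, -0.01], [0.0, 0.01, 1.0], [0.64, -0.77, 0.0]]
rot units [-0.01   0.004 -0.   ]
travel now-axes units [ 0.016 -0.018 -0.008] mm dist 7.637485871730511
t 7.53 press [-68.6 153.4 220. ] q [ 0.11  0.06  1.96 -0.3   0.45 -1.14] F [-2.1  0.  -1.2] op 0.0
pitch 50.0 axes in press [[0.77, 0.64, -0.01], [0.0, 0.01, 1.0], [0.64, -0.77, 0.0]]
```

View pics/s5.png

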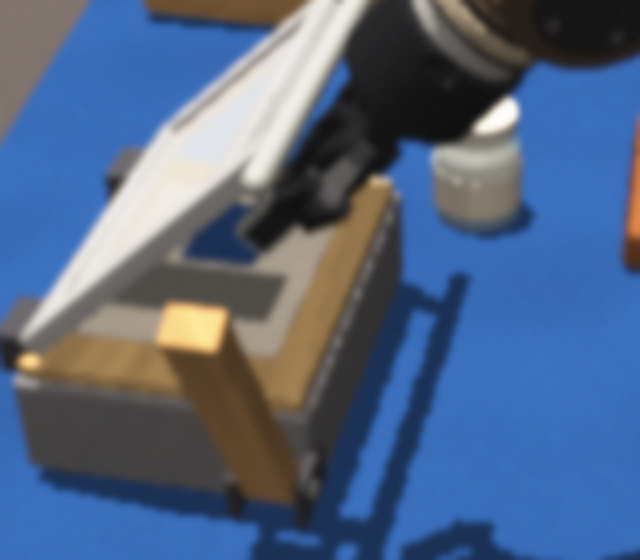

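>>> arm_command(
  steps=[
    {"hand": 0, "travel": [0, 0, -0.02], "rotation": [0, 0, 0]},
    {"hand": 0, "travel": [0, 0, -0.02], "rotation": [0, 0, 0]},
    {"hand": 0, "travel": [0, 0, 0], "rotation": [0, 0, 0]},
  ],
)

```text
time: 7.9
eef_pos: [0.6823, 0.1304, 0.2199]
tcp_rot: [0.674, 0.209, 0.274, -0.653]
contact_force: [-1.4, 0.3, -1.2]
opening: -0.003
```

```bash
python3 -c "
from mv import *
rep()
t=np.linspace(.76,0,9)
P=np.array([tcp(a,0,0) for a in t]);M=Rp.T@orient(50);print(np.round(np.diff(P,axis=0)@M/300,3).tolist())
for a in t:
  n=np.array(tcp(a,0,0));print(round(a,2),n.round(1))
"
```

```text
t 7.9 press [-68.7 141.4 219.9] q [ 0.08  0.05  1.97 -0.26  0.44 -1.19] F [-1.4  0.3 -1.2] op -0.0
pitch 50.0 axes in press [[0.77, 0.64, -0.01], [0.0, 0.01, 1.0], [0.64, -0.77, 0.0]]
[[-0.072, 0.012, 0.0], [-0.07, 0.018, 0.0], [-0.068, 0.025, 0.0], [-0.066, 0.031, 0.0], [-0.062, 0.037, 0.0], [-0.059, 0.043, 0.0], [-0.054, 0.049, 0.0], [-0.049, 0.053, 0.0]]
0.76 [-74.6   0.  226.3]
0.66 [-88.8   0.  209.8]
0.57 [-101.5    0.   192. ]
0.48 [-112.4    0.   173.1]
0.38 [-121.4    0.   153.2]
0.29 [-128.6    0.   132.5]
0.19 [-133.7    0.   111.3]
0.09 [-136.8    0.    89.7]
0.0 [-137.8    0.    67.9]
```

>>> arm_command(
  steps=[
    {"hand": 0, "travel": [-0.015, 0.002, 0], "rotation": [0, 0, 0]},
    {"hand": 0, "travel": [-0.024, 0.004, 0], "rotation": [0, 0, 0]},
    {"hand": 0, "travel": [-0.024, 0.004, 0], "rotation": [0, 0, 0]},
    {"hand": 0, "travel": [-0.024, 0.006, 0], "rotation": [0, 0, 0]},
    {"hand": 0, "travel": [-0.023, 0.006, 0], "rotation": [0, 0, 0]},
    {"hand": 0, "travel": [-0.023, 0.006, 0], "rotation": [0, 0, 0]},
    {"hand": 0, "travel": [-0.01, 0.002, 0], "rotation": [0, 0, 0]},
  ],
)

```text
time: 8.78
eef_pos: [0.6525, 0.1327, 0.1813]
tcp_rot: [0.674, 0.208, 0.273, -0.653]
contact_force: [0.3, -0.6, -3.0]
opening: 0.005
```

```bash
python3 -c "
from mv import *
rep([-112,143,170],50)
im,d=ctrl.read_camera('side');cv2.imwrite('pics/s6.png',cv2.resize(im[160:300,140:300],None,fx=4,fy=4,interpolation=cv2.INTER_CUBIC));rep()
"
```

```text
t 8.78 press [-98.5 140.7 181.3] q [ 0.09  0.04  2.06 -0.33  0.38 -1.11] F [ 0.3 -0.6 -3. ] op 0.0
pitch 50.1 axes in press [[0.77, 0.64, -0.01], [0.0, 0.01, 1.0], [0.64, -0.77, 0.0]]
rot units [-0.012  0.003 -0.004]
travel now-axes units [-0.059  0.     0.008] mm dist 17.740017270467348
t 8.82 press [-98.8 140.7 181. ] q [ 0.09  0.04  2.06 -0.33  0.38 -1.11] F [-0.4  0.1 -3.5] op 0.0
pitch 50.2 axes in press [[0.77, 0.64, -0.01], [0.0, 0.01, 1.0], [0.64, -0.77, 0.0]]
```

View pics/s6.png

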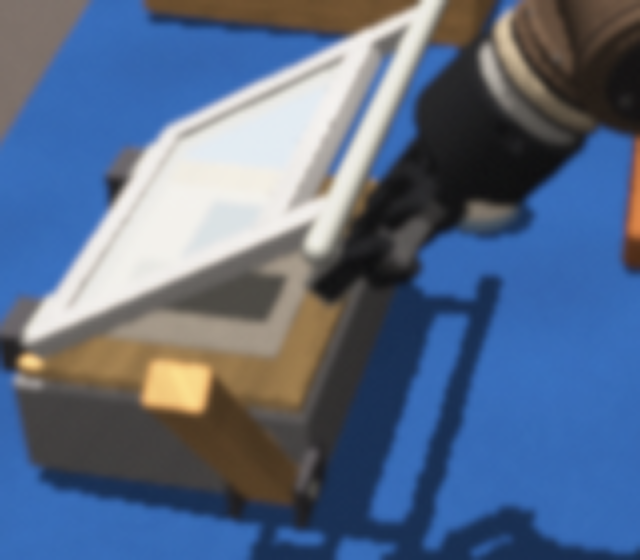

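>>> arm_command(
  steps=[
    {"hand": 0, "travel": [-0.022, 0.005, 0], "rotation": [0, 0, 0.02]},
    {"hand": 0, "travel": [-0.023, 0.006, 0], "rotation": [0, 0, 0.02]},
    {"hand": 0, "travel": [-0.023, 0.007, 0], "rotation": [0, 0, 0.02]},
    {"hand": 0, "travel": [-0.022, 0.008, 0], "rotation": [0, 0, 0.02]},
    {"hand": 0, "travel": [-0.022, 0.009, 0], "rotation": [0, 0, 0.02]},
    {"hand": 0, "travel": [-0.021, 0.01, 0], "rotation": [0, 0, 0.02]},
    {"hand": 0, "travel": [-0.02, 0.011, 0], "rotation": [0, 0, 0.02]},
    {"hand": 0, "travel": [-0.01, 0.005, 0], "rotation": [0, 0, 0]},
  ],
)

```text
time: 9.82
eef_pos: [0.6235, 0.1355, 0.134]
tcp_rot: [0.682, 0.182, 0.248, -0.664]
contact_force: [-0.8, -0.3, -3.6]
opening: -0.004
```

```bash
cat >> mv.py <<'E'
def theta():
    from scipy.optimize import brentq
    s=ctrl.get_state();M=Rp.T@R.from_quat(s["tcp_rot"]).as_matrix();n=M[[0,2],0];a=M[[0,2],1];t=w2p(s["eef_pos"])[[0,2]]
    b=lambda h:np.array([90-230*np.cos(h),100+230*np.sin(h)])
    h=brentq(lambda h:(b(h)-t)@n-19,-.3,.9);print("theta est",round(h,3),"adv",round(-(b(h)-t)@a,1),"n",n.round(2))
    return h
E
python3 -c "
from mv import *
rep(None,56);theta()
im,d=ctrl.read_camera('side');cv2.imwrite('pics/s7.png',cv2.resize(im[160:300,140:300],None,fx=4,fy=4,interpolation=cv2.INTER_CUBIC))
"
```

```text
t 9.82 press [-127.6  140.5  134. ] q [ 0.1   0.06  2.11 -0.3   0.38 -1.12] F [-0.8 -0.3 -3.6] op -0.0
pitch 54.6 axes in press [[0.82, 0.58, -0.0], [0.0, 0.01, 1.0], [0.58, -0.82, 0.0]]
rot units [-0.011  0.004  0.046]
theta est 0.306 adv 29.7 n [0.82 0.58]
```

View pics/s7.png

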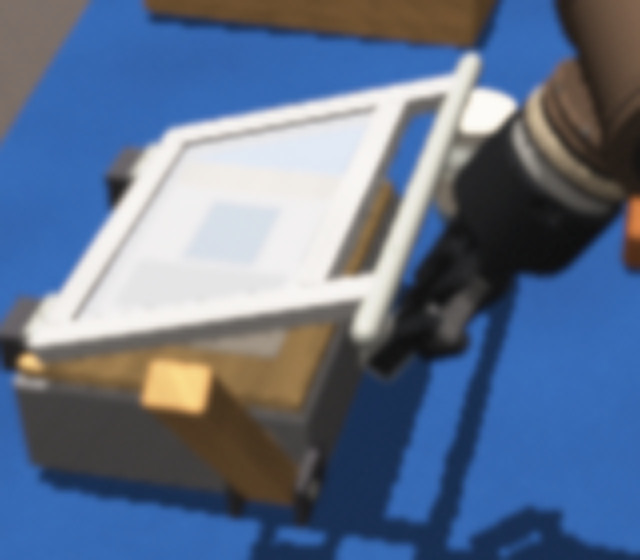

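>>> arm_command(
  steps=[
    {"hand": 0, "travel": [-0.018, 0.013, 0], "rotation": [0, 0, 0.01]},
    {"hand": 0, "travel": [-0.018, 0.014, 0], "rotation": [0, 0, 0.01]},
    {"hand": 0, "travel": [-0.017, 0.015, 0], "rotation": [0, 0, 0.01]},
    {"hand": 0, "travel": [-0.017, 0.016, 0], "rotation": [0, 0, 0.01]},
    {"hand": 0, "travel": [-0.016, 0.016, 0], "rotation": [0, 0, 0.01]},
    {"hand": 0, "travel": [-0.015, 0.016, 0], "rotation": [0, 0, 0]},
    {"hand": 0, "travel": [0, 0, 0], "rotation": [0, 0, 0]},
  ],
)

```text
time: 10.75
eef_pos: [0.6125, 0.1365, 0.0906]
tcp_rot: [0.685, 0.171, 0.238, -0.667]
contact_force: [-3.0, -0.2, -2.8]
opening: 0.001
```

```bash
python3 -c "
from mv import *
rep(None,56);theta()
"
```

```text
t 10.75 press [-138.7  140.4   90.6] q [ 0.1   0.12  2.13 -0.34  0.33 -1.08] F [-3.  -0.2 -2.8] op 0.0
pitch 56.3 axes in press [[0.83, 0.55, -0.0], [0.0, 0.01, 1.0], [0.55, -0.83, 0.0]]
rot units [-0.01   0.004 -0.011]
theta est 0.108 adv 28.4 n [0.83 0.55]
```

>>> arm_command(
  steps=[
    {"hand": 0, "travel": [-0.01, 0.011, 0], "rotation": [0, 0, 0.02]},
    {"hand": 0, "travel": [-0.01, 0.012, 0], "rotation": [0, 0, 0.02]},
    {"hand": 0, "travel": [-0.01, 0.012, 0], "rotation": [0, 0, 0.02]},
    {"hand": 0, "travel": [-0.01, 0.012, 0], "rotation": [0, 0, 0.02]},
    {"hand": 0, "travel": [-0.009, 0.01, 0], "rotation": [0, 0, 0.01]},
    {"hand": 0, "travel": [0, 0, 0], "rotation": [0, 0, 0]},
  ],
)

```text
time: 11.5
eef_pos: [0.6093, 0.1369, 0.0669]
tcp_rot: [0.689, 0.154, 0.221, -0.673]
contact_force: [-2.6, 0.1, -3.1]
opening: 0.003
```

```bash
python3 -c "
from mv import *
rep(None,56);theta()
im,d=ctrl.read_camera('side');cv2.imwrite('pics/s8.png',cv2.resize(im[160:300,140:300],None,fx=4,fy=4,interpolation=cv2.INTER_CUBIC))
rep()
"
```

```text
t 11.5 press [-142.   140.5   66.9] q [ 0.1   0.16  2.12 -0.3   0.34 -1.12] F [-2.6  0.1 -3.1] op 0.0
pitch 59.2 axes in press [[0.86, 0.51, -0.0], [0.0, 0.0, 1.0], [0.51, -0.86, 0.0]]
rot units [-0.009  0.004 -0.107]
theta est 0.003 adv 28.1 n [0.86 0.51]
t 11.55 press [-142.   140.4   67.1] q [ 0.1   0.16  2.12 -0.3   0.34 -1.12] F [-0.9  0.  -2.8] op 0.0
pitch 59.2 axes in press [[0.86, 0.51, -0.0], [0.0, 0.0, 1.0], [0.51, -0.86, 0.0]]
```

View pics/s8.png

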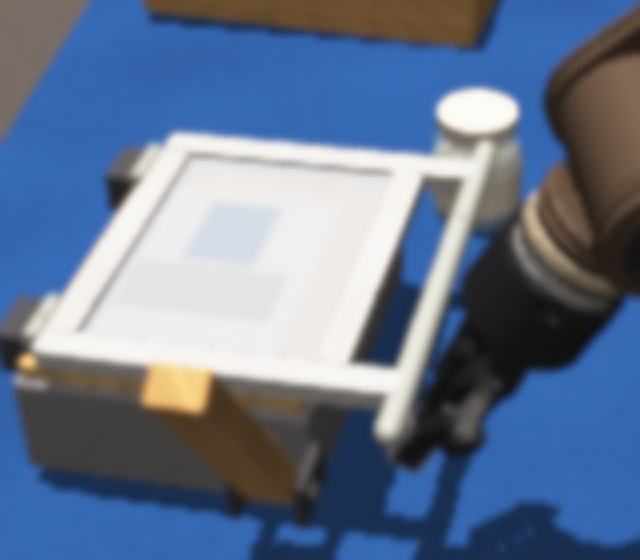

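>>> arm_command(
  steps=[
    {"hand": 0, "travel": [-0.008, 0.008, 0], "rotation": [0, 0, 0.01]},
    {"hand": 0, "travel": [-0.008, 0.008, 0], "rotation": [0, 0, 0.01]},
    {"hand": 0, "travel": [-0.008, 0.006, 0], "rotation": [0, 0, 0]},
    {"hand": 0, "travel": [0, 0, 0], "rotation": [0, 0, 0]},
  ],
)

```text
time: 12.05
eef_pos: [0.6104, 0.1379, 0.0615]
tcp_rot: [0.688, 0.154, 0.221, -0.674]
contact_force: [0.7, -0.0, 0.5]
opening: -0.0
```

```bash
python3 -c "
from mv import *
rep();theta()
for i in range(3):
  im,d=ctrl.read_camera('side');print(ctrl.get_state()['contact_force'].round(1))
"
```

```text
t 12.05 press [-140.9  141.5   61.5] q [ 0.1   0.18  2.12 -0.3   0.33 -1.12] F [ 0.7 -0.   0.5] op -0.0
pitch 59.2 axes in press [[0.86, 0.51, -0.01], [0.0, 0.01, 1.0], [0.51, -0.86, 0.01]]
theta est -0.013 adv 30.1 n [0.86 0.51]
[ 0.7 -1.1  0.3]
[-0.4  0.1  0.6]
[-0.1 -0.3 -0.7]
```

>>> arm_command(
  steps=[
    {"hand": 0, "travel": [-0.02, 0, 0], "rotation": [0, 0, 0]},
    {"hand": 0, "travel": [-0.03, -0.02, 0], "rotation": [0, 0, 0]},
    {"hand": 0, "travel": [-0.05, -0.05, 0], "rotation": [0, 0, 0]},
    {"hand": 0, "travel": [-0.06, -0.08, 0], "rotation": [0, 0, 0]},
    {"hand": 0, "travel": [-0.06, -0.08, 0], "rotation": [0, 0, 0]},
    {"hand": 0, "travel": [-0.05, -0.08, 0], "rotation": [0, 0, 0]},
    {"hand": 0, "travel": [-0.05, -0.08, 0], "rotation": [0, 0, 0]},
    {"hand": 0, "travel": [0, -0.06, 0], "rotation": [0, 0, 0]},
    {"hand": 0, "travel": [0, 0, 0], "rotation": [0, 0, 0]},
    {"hand": 0, "travel": [0, 0, 0], "rotation": [0, 0, 0]},
  ],
)

```text
time: 13.45
eef_pos: [0.4486, 0.1523, 0.1269]
tcp_rot: [0.689, 0.153, 0.219, -0.674]
contact_force: [0.9, 0.0, 0.4]
opening: -0.001
```

Run:
```python
from mv import *
rep()
d0={n:np.load(f"pics/{n}0.npy") for n in("top",)}
im,d=ctrl.read_camera('top');cv2.imwrite('pics/t9.png',im);C=cloud('top',d)
for u in(220,250,280,310):
    z=[(v,C[v,u]) for v in range(90,200) if C[v,u,2]>.085]
    for y0 in z[::8]:print(u,y0[0],w2p(y0[1]).round(0),end=' ')
    print()
for t in("tape_roll","ink_jar","squeegee"):
    m=ctrl.masks_of("top",t)
    if m:print(t,m[0]["score"],m[0]["at"])
im,d=ctrl.read_camera('side');cv2.imwrite('pics/s9.png',im)
```

```text
t 13.45 press [-303.4  139.5  126.9] q [ 0.19 -0.31  2.43 -0.28  0.52 -1.08] F [0.9 0.  0.4] op -0.0
pitch 59.4 axes in press [[0.86, 0.51, -0.01], [0.0, 0.01, 1.0], [0.51, -0.86, 0.0]]
220 178 [-133.  133.  104.] 
250 93 [114.  77. 100.] 250 101 [ 89.  74. 106.] 250 109 [ 67.  71. 107.] 250 117 [ 45.  69. 105.] 250 125 [24. 67. 99.] 250 133 [  1.  65. 103.] 250 141 [-21.  63.  98.] 250 149 [-43.  60.  98.] 250 157 [-65.  58.  96.] 250 165 [-89.  55. 109.] 250 183 [-139.   49.  113.] 
280 105 [ 92. -10.  89.] 280 113 [ 65. -12. 105.] 280 121 [ 43. -15. 103.] 280 129 [ 21. -17. 101.] 280 137 [ -0. -19.  97.] 280 145 [-24. -22. 100.] 280 153 [-46. -24. 100.] 280 161 [-69. -26. 104.] 280 169 [-92. -29. 111.] 280 187 [-141.  -34.  105.] 
310 100 [112. -92. 100.] 310 108 [ 88. -94. 107.] 310 116 [ 64. -96. 111.] 310 124 [ 44. -99. 101.] 310 132 [  21. -101.  103.] 310 140 [  -1. -103.  102.] 310 148 [ -24. -105.  108.] 310 156 [ -47. -107.  108.] 310 164 [ -69. -110.  107.] 310 172 [ -91. -112.  106.] 310 180 [-113. -114.  108.] 310 188 [-135. -116.  108.] 
tape_roll 0.85 [170.0, 172.9]
ink_jar 0.92 [346.3, 189.1]
squeegee 0.66 [351.6, 244.8]
```

View pics/s9.png

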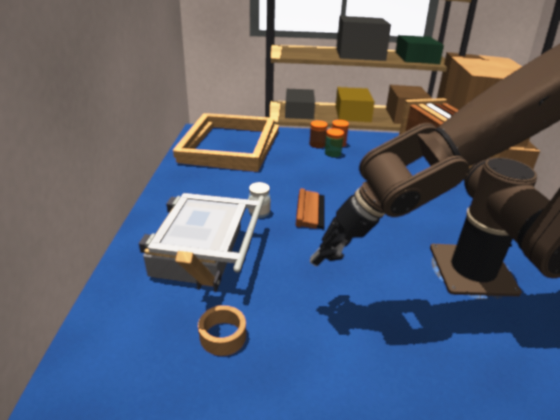

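View pics/t9.png

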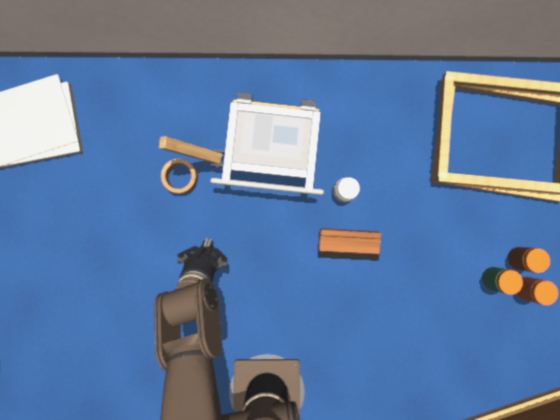

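```bash
python3 -c "
from plant import ctrl
s=ctrl.get_state();print(s['dq'].round(3),s['contact_force'].round(1));print(ctrl.sign_off())"
```

```text
[ 0.001 -0.004 -0.001  0.     0.002  0.001] [ 0.4 -0.2 -0.6]
the job is handed in; nothing more can be done
None
```

The cover is shut, the prop is leaning outwards, and the job was handed in at about 13.6 s of the 38 s allowed. No verdict is reported, so the results below are my own checks.

**What I did:** I held the closed fingers, pitched about 50° down, a few mm under the left end of the bar. I pushed the prop out sideways with the finger's flank. The cover dropped onto the outside of the fingers while still near its starting height, at about 0.75 rad and roughly 2–3 N. I lowered it along its arc at about 60 mm/s until the load on the fingers went to zero, then backed away.

**Last checks:**
- **Cover:** the top camera shows it level to within the depth noise, with frame and bar tops at about 100–110 mm.
- **Prop:** the side and top pictures show it leaning outwards. I judged this by eye and did not measure the angle.
- **Loose things:** the tape roll, jar and squeegee look unmoved in the top and side pictures. For the jar and squeegee, the network's positions match the first picture. For the tape roll, the network put its centre about 8 px (roughly 20 mm) further towards the fallen prop. In the picture the ring itself still sits at about (179, 177), where it was at the start, so I took that as the mask spilling onto the prop.
- **Robot:** still, with its force reading within noise and the hand about 15 cm in front of the bar.

**Disagreement with the description:** the wrist and side cameras both put the closed fingertips about 5–12 mm behind the reported TCP, not 25 mm ahead of it. I used the camera value.

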